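Box up the gouges and find the stone's tin by its weight

TASK

The gouges are packed to go to the sharpening bench with their stone: first shut the lid of their wooden box fully. Then lift both of the look-alike green tins clear of the table, one after the other, to feel which is the heavier and so has the stone in it; never drop or tip a tin. Finish still holding the heavier tin in the gripper, level and still, about a hand's breadth above the middle of the shut box, ready to be taken, with the lighter tin standing upright on the table and everything else left where it lies.

Things in the scene. Friction and masses are not known exactly. Their poses are not given: they have to be found in the camera images.
- table_top (a point): the white work table, newspaper spread over it; this point lies on its top, near its middle; the top is at height 0 (the paper is flat and of no account)
- gouge_box: wooden gouge box, fixed to the table, 150 (x) x 250 (y) x 42 mm high without its lid, 60 mm high when shut; origin at the centre of its underside; the lid is hinged along its +x upper edge (parallel to its y axis), the open front is its -x side; five gouges lie in it, all below the rim
- box_lid (a joint): hinge of the box's lid in rad: 0 = fully shut, about 1.57 = standing straight up, at most 1.95 = leaning back to the box's +x side; starts between 1.4 and 1.8. The hinge is stiff: the lid stays at whatever angle it is left and takes about 2 N to move, pushed at two thirds of its depth from the hinge
- lid_hinge (a point): point on the hinge axis, at the middle of its length, 42 mm above the table and 75 mm to +x of the box's centre. The lid is 150 mm deep from the hinge to its front edge, 250 mm wide and 18 mm thick (a shallow wooden shell with flat top)
- lid_mid (a point): centre of the outer face of the lid (its top when shut, 60 mm above the table; faces the box's +x side when the lid stands up). Turns with the lid: its z axis is square to that face, pointing outwards; its x axis points from the front edge to the hinge
- tin_1_mid (a point): one of two look-alike closed round tins, dark green with a thin cream ring on the top, upright, 66 mm across, 46 mm high; this point is at its centre, 23 mm above its underside. One of the two tins holds a sharpening stone (0.27 to 0.38 kg in all), the other only a felt pad (about 0.1 kg in all); which one differs from time to time and cannot be seen. The contents sit snug, with 1 mm or 2 of play; a grip of about 15 to 25 N holds it well
- tin_2_mid (a point): the other of two look-alike closed round tins, dark green with a thin cream ring on the top, upright, 66 mm across, 46 mm high; this point is at its centre, 23 mm above its underside. One of the two tins holds a sharpening stone (0.27 to 0.38 kg in all), the other only a felt pad (about 0.1 kg in all); which one differs from time to time and cannot be seen. The contents sit snug, with 1 mm or 2 of play; a grip of about 15 to 25 N holds it well
- figure_1: carved pale-wood figure lying on the table, 130 mm long, 40 mm thick, origin under its centre, head to its +x; not to be disturbed
- figure_2: carved wooden figure lying on the table, 145 mm long, 45 mm thick, origin under its centre, head to its +x; not to be disturbed
- figure_3: carved pale-wood figure standing, 120 mm high, 42 mm thick, origin under its foot; not to be disturbed
- oil_bottle: small amber bottle of honing oil with a black cap, standing, 44 mm across, 110 mm high, origin under its base; not to be disturbed
- pencil: red pencil lying along its y axis, 145 mm long, 8 mm thick, origin under it; not to be disturbed
- knife: carving knife with a dark wooden handle lying along its x axis, 160 mm long, 14 mm thick, origin under it near its middle; not to be disturbed
- mallet: carver's round wooden mallet standing on its head, 82 mm across, 215 mm high, origin under its head; not to be disturbed
- pen_case: hard zipped pen case, dark blue with a black zip, 75 x 190 x 34 mm, origin under its centre; not to be disturbed

How it is judged (in metres and radians):
On the way, in this order (a step that is already met when the one before it is completed fails the run):
1. the lid of the gouge box is fully shut (value of joint box_lid below 0.05 rad), for 0.2 s.
2. the lighter tin has been lifted clear of the table, level, while the heavier stands on the table (the heavier may be lifted before or after it) (((contact force between tin_1 and the fingers above 0.8 N and contact force between tin_1 and table below 0.1 N and contact force between tin_1 and gouge_box below 0.1 N and angle between tin_1's own z axis and vertical below 0.2 rad and height (world z) of tin_1_mid above 0.058 m and contact force between tin_2 and table above 1.9 N and contact force between tin_2 and the fingers below 0.1 N) or (contact force between tin_2 and the fingers above 0.8 N and contact force between tin_2 and table below 0.1 N and contact force between tin_2 and gouge_box below 0.1 N and angle between tin_2's own z axis and vertical below 0.2 rad and height (world z) of tin_2_mid above 0.058 m and contact force between tin_1 and table above 1.9 N and contact force between tin_1 and the fingers below 0.1 N))), for 0.2 s.
At the end, for the whole second after the job is handed in: The lid is shut (within 0.05 rad). The heavier tin is held by the fingers alone, level within 0.2 rad and still, its centre within 60 mm of the middle of the lid seen from above and its underside 35 to 160 mm above the lid. The lighter tin stands upright on the table, untouched (value of joint box_lid below 0.05 rad and ((contact force between tin_1 and the fingers above 0.8 N and contact force between tin_1 and table below 0.1 N and contact force between tin_1 and gouge_box below 0.1 N and angle between tin_1's own z axis and vertical below 0.2 rad and horizontal distance between tin_1_mid and lid_mid below 0.06 m and height (world z) of tin_1_mid between 0.118 and 0.243 m and linear speed of each of tin_1, tin_2 below 0.03 m/s and contact force between tin_2 and table between 0.4 and 1.9 N and contact force between tin_2 and the fingers below 0.1 N and angle between tin_2's own z axis and vertical below 0.1 rad and height (world z) of tin_2_mid below 0.03 m) or (contact force between tin_2 and the fingers above 0.8 N and contact force between tin_2 and table below 0.1 N and contact force between tin_2 and gouge_box below 0.1 N and angle between tin_2's own z axis and vertical below 0.2 rad and horizontal distance between tin_2_mid and lid_mid below 0.06 m and height (world z) of tin_2_mid between 0.118 and 0.243 m and linear speed of each of tin_2, tin_1 below 0.03 m/s and contact force between tin_1 and table between 0.4 and 1.9 N and contact force between tin_1 and the fingers below 0.1 N and angle between tin_1's own z axis and vertical below 0.1 rad and height (world z) of tin_1_mid below 0.03 m))); the arm keeps its last pose, push and grip.
It fails at once if a tin is tipped over (angle between any of tin_1, tin_2's own z axis and vertical above 0.5 rad).
It fails at once if a tin is dropped (falls faster than 0.5 m/s out of the fingers) ((contact force between tin_1 and the fingers below 0.05 N and linear speed of tin_1 above 0.5 m/s) or (contact force between tin_2 and the fingers below 0.05 N and linear speed of tin_2 above 0.5 m/s)).
It fails at once if another thing on the table is moved by more than 25 mm or knocked over (distance of any of figure_1, figure_2, figure_3, oil_bottle, pencil, knife, mallet, pen_case from where it was at the start of the episode above 0.025 m or angle between any of figure_3, oil_bottle, mallet's own z axis and vertical above 0.5 rad).
It also fails if it takes over 72 s, if anything falls off the work surface, if the arm or the gripper's body presses on something with over 40 N, if the wrist force passes 120 N, or if a joint passes its speed limit or range.

ROBOT

A 6-joint arm with a two-finger parallel gripper is mounted at the origin on the work surface. World frame = base frame: x ahead of the robot, y to its left, z up, the work surface at z = 0. Lengths are in m, angles in degrees, forces in N, time in s.
With the tool pointing down it reaches from about 0.4 to 0.825 m from the base axis. Payload 7 kg.
Tool frame: the origin (TCP) lies midway between the tips of the shut fingers; the grasp point (between the pads) lies hold_point_z behind it (hold_point_z is the distance from the TCP to the grasp point, in m); z points along the fingers, y is the line along which they close (so a half turn about z gives the same grasp; the last joint's range is limited). The gripper opens to 88 mm and grips with 3 to 60 N. Pads are 19 mm wide; open, the fingers measure 130 mm over their backs; the gripper's body (78 mm by 193 mm) begins 47 mm behind the grasp point.
Start: joints at [-57.061, 20.546, 0.682, 0, -70.136, -16.507], TCP at [0.191, -0.647, 0.227] pointing down, gripper open.
Joint ranges: [-176.03, 176.03], [-82.01, 121.73], [-58.28, 71.71], [-173.87, 95.51], [-174.79, -0.11], [-173.66, 173.66]. Speed limits (degrees/s): [136.94, 136.94, 172.46, 180, 180, 180].

INTERFACE

Orientations are given as [roll, pitch, yaw] about the fixed x, y, z axes, in that order (R = Rz(yaw) Ry(pitch) Rx(roll)).
In Python, from plant import * gives the robot as it stands.
- The arm moves only by the tool step_arm, never from a script. Its argument "steps" is a list that holds one entry, the list of rows, each a list of 6 numbers: the shift along the tool's x, y, z scaled (see below), then the turn, a rotation vector about the tool's x, y, z scaled (see below). In form: [[[tx, ty, tz, wx, wy, wz], ...]]. A call has 1 to 20 rows; each row is the pose to reach, as a shift and turn from the pose commanded when the call began, along the tool's axes at that moment; what a row does not reach only later rows make up. The controller multiplies each number of a shift by 100 mm and each number of a turn by 0.5 rad. A row lasts 1/10 s, in which the tool goes at most 50 mm and 8.59 degrees, less where a joint would pass 70% of its speed; a pose out of reach is approached as far as the arm can. A call with a number of a shift or a turn outside -1 to 1 is refused whole. A call with a gripper value outside its range is refused whole. "jaw" is the closure in counts, from 0 (fully open) to 255 (shut), set as the call begins (left out, the last holds). The fingers move at their own pace and stop on an object; the grip force is fixed at half the most. Time passes only in rows, so rows that repeat a pose let the fingers close. It gives the time, the measured TCP pose, the force, the opening and the grip force at its end, in the units of the state.
- get_obs(): the state, without advancing time (a new reading comes with each control period).
- snapshot(name): name is "scene" or "top" or "wrist"; returns (picture, depth): 420x560x3 uint8, red, green, blue; 420x560 float32, m along the optical axis (not along the pixel's ray), 0 where there is no reading.
- calibration(name): a dict with "mtx" (3x3 intrinsics, pixels), "dist" ([k1, k2, p1, p2, k3] as OpenCV has them; the pictures are not rectified), "rvec" (rotation vector, rad) and "tvec" (3), from world to camera coordinates, as OpenCV has them. Camera axes: x right, y down, z forward; pixel columns grow to the right and rows downward; lengths in m; the calibration is good to about 2 mm. A picture is of the moment at which its call begins: read the wrist's pose just before it. calibration takes no time and is no camera call; for the wrist camera it gives the pose at the moment of the call.
- close_job(): hands the job in; it is judged then, once.
The state is a dict: "clock": time; "joint_pos": joint angles; "qvel": joint speeds; "tau": joint torques, N m; "tool_pos": TCP position; "orientation": TCP orientation; "force": force on the tool from outside, world axes, zero at the start; "moment": the same for the moment, N m; "opening": finger opening in m; "gripper_force": force on a finger pad.
Only numpy, scipy, OpenCV 4.12 (cv2) and the standard library are available. Lean on these libraries where they do the work, as an engineer would, in place of code of your own. Each camera call takes 0.05 s, during which the arm holds its last target. There are 200 camera calls.

## Working session

There is one attempt and no reset: what is moved stays moved. The work goes in short steps, Python scripts to look and compute and a tool call to move; the robot and the scene stay as the last step left them, time stands still between calls to the robot, and variables do not carry over. Pictures are saved under pics/ and viewed, at most 10 in all, crops included, and the job is handed in when it is done.

Besides the shell and the picture viewer there is one more tool, called after "Emit:" by a JSON object that holds its "method" and its "body". step_arm: Moves the arm, as the interface text tells. Its arguments: {"type":"object","properties":{"steps":{"type":"array","items":{"type":"array","items":{"type":"array","items":{"type":"number","minimum":-1,"maximum":1}}}},"jaw":{"type":"number"}},"required":["steps"]}

```bash
mkdir -p pics; cat > h.py <<'E'
from plant import *
import numpy as np, cv2
from scipy.spatial.transform import Rotation as R
def cloud(name):
    im,d=snapshot(name); c=calibration(name)
    v,u=np.mgrid[0:420,0:560]
    p=cv2.undistortPoints(np.stack([u,v],-1).reshape(-1,1,2).astype(np.float32),np.array(c['mtx']),np.array(c['dist'])).reshape(420,560,2)
    P=np.dstack([p*d[...,None],d])
    M=cv2.Rodrigues(np.array(c['rvec'],float))[0]
    W=(P-np.array(c['tvec']).ravel())@M
    W[d==0]=np.nan
    return im,W
def save(im,n,s=1):
    cv2.imwrite('pics/'+n,cv2.resize(im[...,::-1],None,fx=s,fy=s,interpolation=cv2.INTER_CUBIC))
E
python3 - <<'E'
from h import *
o=get_obs(); print(o)
for n in('top','scene'):
    im,W=cloud(n); save(im,n+'.png',1.4); np.savez(n+'.npz',im=im,W=W)
E
```

```text
{'clock': 0.0, 'joint_pos': array([-5.70602762e+01,  2.05931807e+01,  6.33870169e-01, -2.00214598e-02,
       -7.01362702e+01, -1.65076275e+01]), 'qvel': array([-0.0326431 , -0.01323702,  0.02363361, -0.00926433,  0.00516809,
       -0.00609366]), 'tau': array([-6.73203385e-05, -5.82708943e+01,  2.93057066e+01,  6.99751899e+00,
        6.88341490e-03, -2.40185618e-04]), 'tool_pos': array([ 0.1907855 , -0.64696458,  0.22560403]), 'orientation': array([ 1.79903011e+02, -9.11568817e-03, -1.63574715e+02]), 'force': array([-0.09339361,  0.01981065,  0.3543556 ]), 'moment': array([ 0.02819732,  0.05256337, -0.0227565 ]), 'gripper_force': 0.0, 'opening': 0.0879645340497126}
```

View pics/top.png

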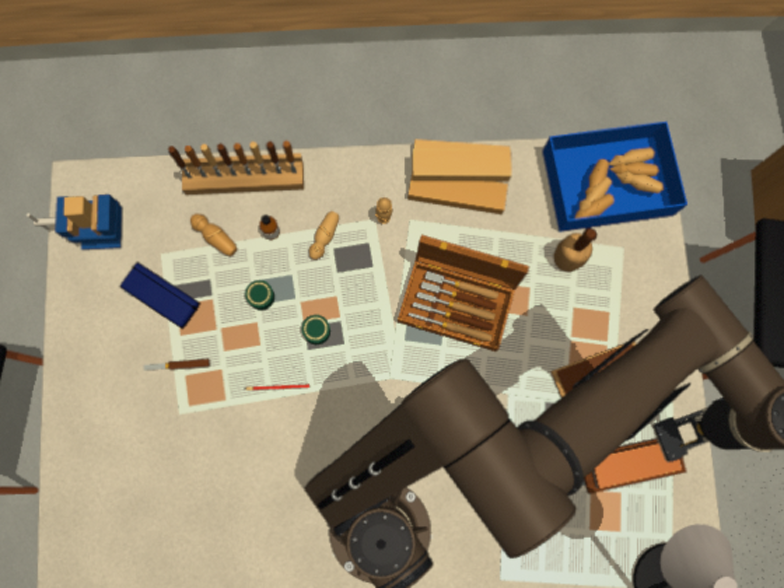

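View pics/scene.png

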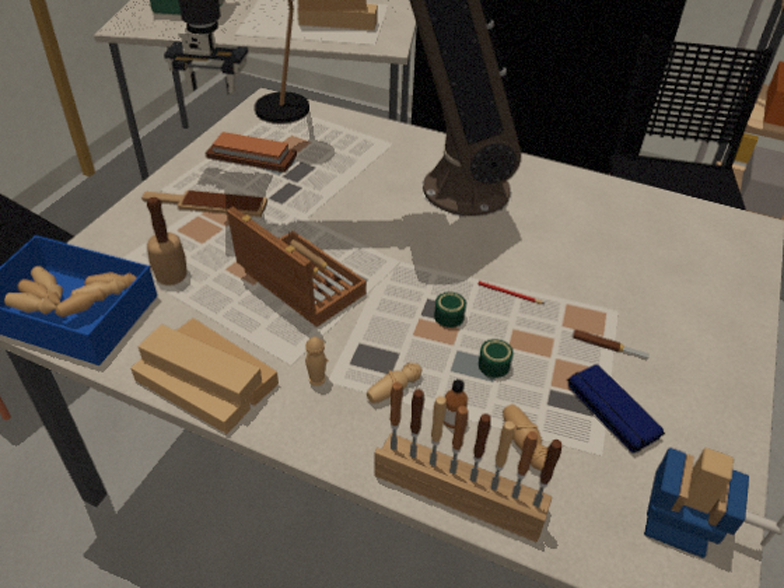

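The top view (1.4x) shows the box around (460,295) with its lid standing up on the far (+x) side. The tins are at (259,294) and (315,329), with the figures, bottle, knife, pencil and pen case around them. Next I'll measure the box, lid and tins.

```bash
python3 - <<'E'
from h import *
z=np.load('top.npz'); W=z['W']; im=z['im'].astype(int)
def at(u,v):
    u,v=int(u/1.4),int(v/1.4); return np.nanmedian(W[v-1:v+2,u-1:u+2].reshape(-1,3),0).round(3)
for n,(u,v) in dict(table=(340,260),mallet=(572,255),fig3=(384,208),bottle=(268,222),fig2=(324,235),fig1=(213,235),pen=(160,295),pencil=(278,387)).items(): print(n,at(u,v))
for u,v in((259,294),(315,329)):
    u,v=int(u/1.4),int(v/1.4); s=W[v-16:v+17,u-16:u+17].reshape(-1,3)
    t=s[(abs(s[:,2]-.046)<.008)]; c,r=cv2.minEnclosingCircle(t[:,:2].astype(np.float32)); print('tin',c,r,t.mean(0),len(t))
X=W.reshape(-1,3)
m=(X[:,2]>.03)&(X[:,2]<.052)
# box region
v,u=np.mgrid[0:420,0:560]; reg=((u>275)&(u<382)&(v>160)&(v<255)).ravel()
b=X[reg&m].astype(np.float32); print('rim',len(b),cv2.minAreaRect(b[:,:2]))
l=X[reg&(X[:,2]>.07)]; print('lid',len(l),l.min(0),l.max(0))
for h in np.arange(.05,.21,.02):
    s=l[abs(l[:,2]-h)<.01]
    if len(s): print(h,len(s),s.mean(0).round(3))
np.savez('seg.npz',b=b,l=l)
# scene cam too
z=np.load('scene.npz'); Y=z['W'].reshape(-1,3); im=z['im'].reshape(-1,3).astype(int)
g=(im[:,1]>im[:,0]+8)&(abs(Y[:,2]-.03)<.025)&(Y[:,0]>.3)&(Y[:,0]<.75)&(abs(Y[:,1])<.5)
print('green', len(Y[g]))
k=Y[g]; 
from scipy.cluster.vq import kmeans2
c,la=kmeans2(k,2,minit='++',seed=1)
for i in 0,1: print(c[i],np.percentile(k[la==i],[2,98],axis=0).round(3))
s=Y[(Y[:,2]>.06)&(Y[:,2]<.25)&(Y[:,0]>.4)&(Y[:,0]<.8)&(Y[:,1]<0)&(Y[:,1]>-.32)]
for h in np.arange(.07,.21,.02):
    q=s[abs(s[:,2]-h)<.01]; 
    if len(q): print('sc',h,len(q),q.min(0).round(3),q.max(0).round(3),np.polyfit(q[:,1],q[:,0],1).round(3))
E
```

```text
table [0.652 0.071 0.002]
mallet [ 0.609 -0.475  0.106]
fig3 [ 0.744 -0.043  0.108]
bottle [0.723 0.231 0.107]
fig2 [0.704 0.105 0.041]
fig1 [0.717 0.373 0.045]
pen [0.576 0.503 0.035]
pencil [0.344 0.228 0.009]
tin (0.564857542514801, 0.2648490369319916) 0.03462598845362663 [0.5641977  0.26429157 0.04598587] 290
tin (0.47403258085250854, 0.13100390136241913) 0.03409178927540779 [0.4736965  0.13114072 0.04604603] 302Traceback (most recent call last):
  File "<stdin>", line 13, in <module>
cv2.error: OpenCV(4.12.0) /io/opencv/modules/imgproc/src/convhull.cpp:143: error: (-215:Assertion failed) total >= 0 && (depth == CV_32F || depth == CV_32S) in function 'convexHull'
```

```bash
python3 - <<'E'
from h import *
z=np.load('top.npz'); X=z['W'].reshape(-1,3)
v,u=np.mgrid[0:420,0:560]; reg=((u>275)&(u<382)&(v>160)&(v<255)).ravel()
b=X[reg&(X[:,2]>.034)&(X[:,2]<.05)]; print('rim',len(b),cv2.minAreaRect(np.ascontiguousarray(b[:,:2],dtype=np.float32)))
l=X[reg&(X[:,2]>.06)]; print('lid',len(l),l.min(0),l.max(0))
print('lidtop',cv2.minAreaRect(np.ascontiguousarray(l[l[:,2]>.17][:,:2],dtype=np.float32)))
Y=np.load('scene.npz')['W'].reshape(-1,3)
s=Y[(Y[:,2]>.06)&(Y[:,2]<.25)&(Y[:,0]>.4)&(Y[:,0]<.8)&(Y[:,1]<-.07)&(Y[:,1]>-.36)]
for h in np.arange(.07,.22,.02):
    q=s[abs(s[:,2]-h)<.01]
    if len(q): print('sc',h.round(2),len(q),q.min(0).round(3),q.max(0).round(3),np.polyfit(q[:,1],q[:,0],1).round(3))
# manual rim corners, near corners
for p in((398,320),(500,348),(418,247),(522,283),(420,240),(527,266),(425,238),(500,345)):
    U,V=int(p[0]/1.4),int(p[1]/1.4); print(p,z['W'][V,U].round(3))
E
```

```text
rim 1406 ((0.5214810371398926, -0.20723119378089905), (0.25068625807762146, 0.16903887689113617), 70.4521255493164)
lid 1192 [ 0.54599718 -0.35418675  0.06014433] [ 0.65023182 -0.11294616  0.20340887]
lidtop ((0.5997778177261353, -0.23539796471595764), (0.250476598739624, 0.022552838549017906), 70.13916015625)
sc 0.07 232 [ 0.56  -0.354  0.06 ] [ 0.646 -0.115  0.08 ] [0.343 0.683]
sc 0.09 260 [ 0.562 -0.356  0.08 ] [ 0.646 -0.115  0.1  ] [0.334 0.682]
sc 0.11 260 [ 0.561 -0.358  0.1  ] [ 0.648 -0.115  0.12 ] [0.337 0.684]
sc 0.13 274 [ 0.561 -0.358  0.12 ] [ 0.647 -0.114  0.14 ] [0.328 0.682]
sc 0.15 268 [ 0.563 -0.356  0.14 ] [ 0.648 -0.114  0.16 ] [0.333 0.684]
sc 0.17 284 [ 0.563 -0.356  0.16 ] [ 0.65  -0.115  0.18 ] [0.328 0.684]
sc 0.19 519 [ 0.552 -0.357  0.18 ] [ 0.649 -0.115  0.198] [0.346 0.683]
(398, 320) [ 0.486 -0.065  0.043]
(500, 348) [ 0.414 -0.31  -0.003]
(418, 247) [ 0.675 -0.124  0.   ]
(522, 283) [ 0.571 -0.374 -0.002]
(420, 240) [ 0.638 -0.118  0.189]
(527, 266) [ 0.565 -0.349  0.193]
(425, 238) [ 0.639 -0.127  0.196]
(500, 345) [ 0.42  -0.309  0.007]
```

Emit:
{"method": "step_arm", "body": {"steps": [[[-1,0,-1,0,0,0.63],[-1,0,-1,0,0,0.63],[-1,0,-1,0,0,0.63],[-1,0,-1,0,0,0.63]]], "jaw": 255}}

```text
clock: 0.5
tool_pos: [0.2905, -0.6196, 0.3311]
orientation: [-179.7, 0.2, 178.5]
force: [-0.4, 0.3, 0.4]
opening: 0.0614
gripper_force: 0.0
```

Emit:
{"method": "step_arm", "body": {"steps": [[[-1,1,0,0,0,0.63],[-1,1,0,0,0,0.63],[-1,1,0,0,0,0.63],[-1,1,0,0,0,0.63]]]}}

```text
clock: 0.9
tool_pos: [0.3927, -0.5187, 0.3259]
orientation: [179.9, -0.0, 160.5]
force: [-0.6, 0.8, -0.2]
opening: 0.0292
gripper_force: 0.0
```

Emit:
{"method": "step_arm", "body": {"steps": [[[-0.45,0.85,0,0,0,0],[-0.45,0.85,0,0,0,0]]]}}

```text
clock: 1.1
tool_pos: [0.4605, -0.4565, 0.3258]
orientation: [180.0, -0.1, 160.3]
force: [0.3, -0.8, -0.2]
opening: 0.0131
gripper_force: 0.0
```

Emit:
{"method": "step_arm", "body": {"steps": [[[-0.45,0.85,0,0,0,0],[-0.45,0.85,0,0,0,0]]]}}

```text
clock: 1.3
tool_pos: [0.5323, -0.391, 0.3259]
orientation: [180.0, -0.1, 160.3]
force: [0.3, -1.1, 0.4]
opening: 0.0014
gripper_force: 0.0
```

Emit:
{"method": "step_arm", "body": {"steps": [[[-0.45,0.85,0,0,0,0],[-0.45,0.85,0,0,0,0]]]}}

```text
clock: 1.5
tool_pos: [0.6034, -0.326, 0.3259]
orientation: [180.0, -0.1, 160.4]
force: [0.6, -0.5, -0.7]
opening: 0.0004
gripper_force: 0.0
```

Emit:
{"method": "step_arm", "body": {"steps": [[[-0.45,0.85,0,0,0,0],[-0.45,0.85,0,0,0,0],[-0.45,0.85,0,0,0,0],[-0.45,0.85,0,0,0,0]]]}}

```text
clock: 1.9
tool_pos: [0.6739, -0.2616, 0.3248]
orientation: [-180.0, -0.1, 160.5]
force: [-0.4, -0.2, 0.0]
opening: 0.0007
gripper_force: 0.0
```

Emit:
{"method": "step_arm", "body": {"steps": [[[0,0,0.45,0,0,0],[0,0,0.9,0,0,0]]]}}

```text
clock: 2.1
tool_pos: [0.6733, -0.2637, 0.2371]
orientation: [180.0, 0.2, 160.3]
force: [0.3, 0.5, -2.0]
opening: 0.0001
gripper_force: 0.0
```

Emit:
{"method": "step_arm", "body": {"steps": [[[0,0,0.45,0,0,0],[0,0,0.8,0,0,0],[0,0,0.9,0,0,0],[0,0,0.9,0,0,0]]]}}

```text
clock: 2.5
tool_pos: [0.6722, -0.2635, 0.1454]
orientation: [-180.0, -0.2, 160.3]
force: [0.7, -0.6, 0.6]
opening: 0.0002
gripper_force: 0.0
```

Emit:
{"method": "step_arm", "body": {"steps": [[[0.15,0,0,0,0,0],[0.3,0,0,0,0,0],[0.45,0,0,0,0,0],[0.55,0,0,0,0,0],[0.65,0,0,0,0,0],[0.75,0,0,0,0,0],[0.75,0,0,0,0,0]]]}}

```text
clock: 3.2
tool_pos: [0.6025, -0.237, 0.1477]
orientation: [180.0, 0.1, 160.3]
force: [1.4, -0.2, -0.5]
opening: 0.0004
gripper_force: 0.0
```

Emit:
{"method": "step_arm", "body": {"steps": [[[0.15,0,0.02,0,0,0],[0.29,0,0.04,0,0,0],[0.44,0,0.08,0,0,0],[0.58,0,0.14,0,0,0],[0.71,0,0.22,0,0,0],[0.82,0,0.32,0,0,0],[0.82,0,0.32,0,0,0]]]}}

```text
clock: 3.9
tool_pos: [0.5239, -0.2091, 0.1135]
orientation: [-180.0, -0.2, 160.3]
force: [0.2, -0.1, -0.3]
opening: 0.0006
gripper_force: 0.0
```

Emit:
{"method": "step_arm", "body": {"steps": [[[0.1,0,0.12,0,0,0],[0.18,0,0.25,0,0,0],[0.22,0,0.35,0,0,0],[0.25,0,0.44,0,0,0],[0.25,0,0.44,0,0,0]]]}}

```text
clock: 4.4
tool_pos: [0.5014, -0.2011, 0.0694]
orientation: [-180.0, -0.1, 160.3]
force: [0.7, -0.2, 0.1]
opening: 0.0002
gripper_force: 0.0
```

Emit:
{"method": "step_arm", "body": {"steps": [[[0.01,0,0.03,0,0,0],[0.02,0,0.06,0,0,0],[0.02,0,0.08,0,0,0],[0.02,0,0.09,0,0,0],[0.02,0,0.095,0,0,0],[0.02,0,0.095,0,0,0],[0.02,0,0.095,0,0,0]]]}}

```text
clock: 5.1
tool_pos: [0.5003, -0.2005, 0.0611]
orientation: [-180.0, 0.0, 160.3]
force: [-0.5, 0.1, -0.4]
opening: 0.0006
gripper_force: 0.0
```

```bash
python3 - <<'E'
from h import *
o=get_obs(); print(o['tool_pos'],o['force'])
im,W=cloud('scene'); save(im[120:300,80:400],'s2.png',2)
s=W.reshape(-1,3); q=s@np.array([[.942,.335,0],[-.335,.942,0],[0,0,1]])
m=(q[:,0]>.46)&(q[:,0]<.66)&(abs(q[:,1]+.02)<.12)&(q[:,2]>.03)&(q[:,2]<.25)
for a in np.arange(.47,.65,.02):
    k=q[m&(abs(q[:,0]-a)<.01)&(abs(q[:,1]+.02)>.07)]
    if len(k): print(a.round(2),len(k),np.median(k[:,2]).round(4))
E
```

```text
[ 0.50027488 -0.20048831  0.0611067 ] [-0.5287341   0.085771   -0.37515046]
0.47 2 0.0556
0.49 91 0.0607
0.51 162 0.0654
0.53 219 0.0627
0.55 269 0.0642
0.57 324 0.1348
0.59 152 0.0602
0.61 147 0.06
0.63 208 0.0517
```

Emit:
{"method": "step_arm", "body": {"steps": [[[0,0,0.02,0,0,0],[0,0,0.03,0,0,0],[0,0,0.03,0,0,0],[0,0,0.03,0,0,0]]]}}

```text
clock: 5.55
tool_pos: [0.5005, -0.2006, 0.0601]
orientation: [-180.0, 0.1, 160.4]
force: [-7.1, 3.6, 20.9]
opening: 0.0006
gripper_force: 10.4
```

Emit:
{"method": "step_arm", "body": {"steps": [[[0,0,-0.1,0,0,0],[0,0,-0.5,0,0,0],[0,0,-1,0,0,0],[0,0,-1,0,0,0]]], "jaw": 0}}

```text
clock: 5.95
tool_pos: [0.5042, -0.2014, 0.165]
orientation: [179.9, 0.6, 160.4]
force: [0.6, -0.1, -0.5]
opening: 0.0269
gripper_force: 0.0
```

Emit:
{"method": "step_arm", "body": {"steps": [[[0.2,0.45,0,0,0,0],[0.45,1,0,0,0,0],[0.45,1,0,0,0,0]]]}}

```text
clock: 6.25
tool_pos: [0.4912, -0.0882, 0.1585]
orientation: [179.9, 0.0, 160.4]
force: [-0.4, -0.2, 0.2]
opening: 0.051
gripper_force: 0.0
```

Emit:
{"method": "step_arm", "body": {"steps": [[[0.2,0.45,0,0,0,0],[0.45,1,0,0,0,0],[0.45,1,0,0,0,0]]]}}

```text
clock: 6.55
tool_pos: [0.4829, 0.0215, 0.1585]
orientation: [179.9, 0.1, 160.5]
force: [0.5, -0.7, 0.5]
opening: 0.0749
gripper_force: 0.0
```

Emit:
{"method": "step_arm", "body": {"steps": [[[0.2,0.45,0,0,0,0],[0.45,0.95,0,0,0,0],[0.45,1,0,0,0,0],[0.45,1,0,0,0,0],[0.45,1,0,0,0,0]]]}}

```text
clock: 7.05
tool_pos: [0.474, 0.1269, 0.1579]
orientation: [-180.0, -0.0, 160.4]
force: [1.0, 0.3, -0.6]
opening: 0.0877
gripper_force: 0.0
```

```bash
python3 - <<'E'
from h import *
import plant; print([n for n in dir(plant) if n[0]!='_'], getattr(plant,'hold_point_z',None))
o=get_obs(); print(o['clock'],o['tool_pos'],o['orientation'],o['force'],o['opening'])
im,W=cloud('wrist'); save(im,'w1.png',1)
f=W.reshape(-1,3); t=f[(abs(f[:,2]-.046)<.006)]
t=t[np.hypot(t[:,0]-.474,t[:,1]-.131)<.05]
print(len(t), cv2.minEnclosingCircle(np.ascontiguousarray(t[:,:2],dtype=np.float32)),np.median(t[:,2]))
im,W=cloud('scene'); s=W.reshape(-1,3); q=s@np.array([[.942,.335,0],[-.335,.942,0],[0,0,1]])
for a in np.arange(.49,.65,.02):
    k=q[(abs(q[:,0]-a)<.01)&(abs(q[:,1]+.02)<.12)&(q[:,2]>.03)]
    print(a.round(2),len(k),np.median(k[:,2]).round(4),end=' | ')
E
```

```text
['PlanningError', 'calibration', 'close_job', 'get_obs', 'hold_point_z', 'snapshot'] 0.0188
7.05 [0.4740106  0.12686831 0.15788618] [-1.79967086e+02 -1.99899576e-02  1.60356168e+02] [ 0.98673675  0.34997452 -0.59871185] 0.0876600784187586
5997 ((0.47403404116630554, 0.12991610169410706), 0.03358977660536766) 0.046233822058649086
0.49 309 0.0598 | 0.51 313 0.0599 | 0.53 323 0.0597 | 0.55 342 0.0599 | 0.57 339 0.0601 | 0.59 338 0.06 | 0.61 359 0.0601 | 0.63 495 0.0507 | 0.65 0 nan |
  return _methods._mean(a, axis=axis, dtype=dtype,
  ret = ret.dtype.type(ret / rcount)
```

Emit:
{"method": "step_arm", "body": {"steps": [[[0.01,0.03,0.3,0,0,0],[0.01,0.03,0.65,0,0,0],[0.01,0.03,0.9,0,0,0],[0.01,0.03,0.9,0,0,0]]]}}

```text
clock: 7.55
tool_pos: [0.4722, 0.128, 0.0652]
orientation: [-179.7, -0.2, 160.2]
force: [-0.1, -0.3, 0.8]
opening: 0.0879
gripper_force: 0.0
```

Emit:
{"method": "step_arm", "body": {"steps": [[[0,0,0.2,0,0,0],[0,0,0.4,0,0,0],[0,0,0.55,0,0,0],[0,0,0.6,0,0,0],[0,0,0.6,0,0,0],[0,0,0.6,0,0,0]]]}}

```text
clock: 8.15
tool_pos: [0.475, 0.1308, 0.0092]
orientation: [179.9, 0.1, 160.3]
force: [-0.2, 0.3, -0.8]
opening: 0.0872
gripper_force: 0.0
```

Emit:
{"method": "step_arm", "body": {"steps": [[[0,0,0,0,0,0],[0,0,0,0,0,0],[0,0,0,0,0,0],[0,0,0,0,0,0],[0,0,0,0,0,0],[0,0,0,0,0,0],[0,0,0,0,0,0],[0,0,0,0,0,0]]], "jaw": 255}}

```text
clock: 8.95
tool_pos: [0.4741, 0.1304, 0.0084]
orientation: [-180.0, 0.0, 160.3]
force: [-1.1, -1.3, 6.3]
opening: 0.0656
gripper_force: 30.0
```

Emit:
{"method": "step_arm", "body": {"steps": [[[0,0,-0.02,0,0,0],[0,0,-0.08,0,0,0],[0,0,-0.2,0,0,0],[0,0,-0.35,0,0,0],[0,0,-0.5,0,0,0],[0,0,-0.6,0,0,0],[0,0,-0.65,0,0,0],[0,0,-0.65,0,0,0],[0,0,-0.65,0,0,0],[0,0,-0.65,0,0,0],[0,0,-0.65,0,0,0]]]}}

```text
clock: 10.05
tool_pos: [0.4738, 0.1304, 0.0725]
orientation: [-179.9, -0.0, 160.3]
force: [0.5, -0.3, -3.0]
opening: 0.0654
gripper_force: 30.0
```

Emit:
{"method": "step_arm", "body": {"steps": [[[0,0,-0.65,0,0,0]]]}}

```text
clock: 10.15
tool_pos: [0.4701, 0.1283, 0.1176]
orientation: [-179.4, -0.5, 160.3]
force: [1.2, 0.5, -4.2]
opening: 0.0658
gripper_force: 30.0
```

```bash
python3 - <<'E'
from h import *
F=[]
for i in range(8):
    snapshot('wrist'); o=get_obs(); F.append(np.r_[o['force'],o['moment'],o['tau'][1:3]])
print(o['clock'],o['tool_pos'],o['opening']); print(np.mean(F,0).round(2),np.std(F,0).round(2))
E
```

```text
10.55 [0.47338119 0.13013993 0.12195331] 0.06577807779198327
[ 2.600e-01  1.300e-01 -2.160e+00 -1.000e-02 -1.000e-01  1.000e-02
 -3.590e+01  2.362e+01] [1.45 0.63 4.18 0.11 0.24 0.03 8.41 5.58]
```

```bash
cat > wt.py <<'E'
from h import *
F=[]
for i in range(12):
    snapshot('wrist'); o=get_obs(); F.append(np.r_[o['force'],o['moment']])
print(o['clock'],o['tool_pos'],o['opening']); print(np.mean(F,0).round(2),np.std(F,0).round(2))
E
python3 wt.py
```

```text
11.15 [0.47418072 0.13064103 0.12308759] 0.06499395684748399
[ 0.16 -0.01 -2.96 -0.04 -0.02 -0.01] [0.38 0.37 0.47 0.03 0.03 0.03]
```

B weighs about 0.30 kg, so it is the heavier one. I'll set it back down, then lift A.

Emit:
{"method": "step_arm", "body": {"steps": [[[0,0,0.1,0,0,0],[0,0,0.3,0,0,0],[0,0,0.5,0,0,0],[0,0,0.7,0,0,0],[0,0,0.85,0,0,0],[0,0,0.95,0,0,0],[0,0,1,0,0,0]]]}}

```text
clock: 11.85
tool_pos: [0.4737, 0.1303, 0.0219]
orientation: [-179.9, -0.1, 160.3]
force: [-0.4, -0.4, -2.7]
opening: 0.0654
gripper_force: 30.0
```

Emit:
{"method": "step_arm", "body": {"steps": [[[0,0,0.05,0,0,0],[0,0,0.09,0,0,0],[0,0,0.12,0,0,0],[0,0,0.14,0,0,0],[0,0,0.145,0,0,0],[0,0,0.145,0,0,0],[0,0,0.145,0,0,0]]]}}

```text
clock: 12.55
tool_pos: [0.4743, 0.1307, 0.0088]
orientation: [180.0, 0.0, 160.3]
force: [-0.1, -0.2, -3.2]
opening: 0.0654
gripper_force: 30.0
```

Emit:
{"method": "step_arm", "body": {"steps": [[[0,0,0.005,0,0,0],[0,0,0.01,0,0,0],[0,0,0.01,0,0,0]]]}}

```text
clock: 12.85
tool_pos: [0.4743, 0.1308, 0.0084]
orientation: [180.0, 0.0, 160.4]
force: [-3.8, 1.4, 10.0]
opening: 0.0657
gripper_force: 30.0
```

Emit:
{"method": "step_arm", "body": {"steps": [[[0,0,0,0,0,0],[0,0,0,0,0,0],[0,0,0,0,0,0],[0,0,0,0,0,0],[0,0,0,0,0,0],[0,0,0,0,0,0],[0,0,0,0,0,0]]], "jaw": 0}}

```text
clock: 13.55
tool_pos: [0.4741, 0.1306, 0.0075]
orientation: [-180.0, -0.0, 160.3]
force: [-0.3, -0.1, 0.3]
opening: 0.0875
gripper_force: 0.0
```

Emit:
{"method": "step_arm", "body": {"steps": [[[0,0,-0.1,0,0,0],[0,0,-0.4,0,0,0],[0,0,-0.8,0,0,0],[0,0,-1,0,0,0],[0,0,-1,0,0,0]]]}}

```text
clock: 14.05
tool_pos: [0.476, 0.1318, 0.1116]
orientation: [179.7, 0.2, 160.4]
force: [-0.7, 0.2, -0.2]
opening: 0.0875
gripper_force: 0.0
```

Emit:
{"method": "step_arm", "body": {"steps": [[[-0.1,0.4,0,0,0,0],[-0.2,0.8,0,0,0,0],[-0.2,0.8,0,0,0,0]]]}}

```text
clock: 14.35
tool_pos: [0.5225, 0.2025, 0.1076]
orientation: [179.9, 0.1, 160.4]
force: [-0.8, -0.9, -0.3]
opening: 0.0875
gripper_force: 0.0
```

Emit:
{"method": "step_arm", "body": {"steps": [[[-0.1,0.4,0,0,0,0],[-0.2,0.75,0,0,0,0],[-0.2,0.78,0,0,0,0],[-0.2,0.78,0,0,0,0],[-0.2,0.78,0,0,0,0]]]}}

```text
clock: 14.85
tool_pos: [0.5642, 0.2651, 0.1071]
orientation: [-179.9, -0.1, 160.3]
force: [-0.2, -0.3, -0.1]
opening: 0.0876
gripper_force: 0.0
```

```bash
python3 - <<'E'
from h import *
o=get_obs(); print(o['clock'],o['tool_pos'],o['orientation'],o['force'],o['opening'])
im,W=cloud('wrist'); im2,V=cloud('top'); save(im2[170:270,150:320],'t2.png',4)
for n,f in(('wrist',W),('top',V)):
  f=f.reshape(-1,3)
  for a,b in((.565,.265),(.474,.13)):
    t=f[(abs(f[:,2]-.046)<.006)]; t=t[np.hypot(t[:,0]-a,t[:,1]-b)<.045]
    if len(t)>9: print(n,len(t), cv2.minEnclosingCircle(np.ascontiguousarray(t[:,:2],dtype=np.float32)),t.mean(0))
E
```

```text
14.85 [0.56415002 0.26514395 0.10709887] [-1.79930911e+02 -5.09037909e-02  1.60324281e+02] [-0.24287191 -0.31471486 -0.10947993] 0.08758785155413239
wrist 8534 ((0.5648992657661438, 0.26264137029647827), 0.03372133523225784) [0.56313057 0.263673   0.04638724]
wrist 7162 ((0.4746062159538269, 0.13207359611988068), 0.0341123528778553) [0.47614353 0.13857415 0.04608811]
top 70 ((0.5505995154380798, 0.27101755142211914), 0.027613388374447823) [0.54590763 0.27418809 0.04569743]
top 258 ((0.4745364785194397, 0.1320527344942093), 0.034171149134635925) [0.47424019 0.1322812  0.04616061]
```

Emit:
{"method": "step_arm", "body": {"steps": [[[0,-0.01,0.25,0,0,0],[0,-0.01,0.5,0,0,0],[0,-0.01,0.7,0,0,0],[0,-0.01,0.85,0,0,0],[0,-0.01,0.95,0,0,0],[0,-0.01,0.98,0,0,0],[0,-0.01,0.98,0,0,0],[0,-0.01,0.98,0,0,0]]]}}

```text
clock: 15.75
tool_pos: [0.5651, 0.2653, 0.0104]
orientation: [179.9, 0.0, 160.3]
force: [0.5, -0.6, -0.2]
opening: 0.0874
gripper_force: 0.0
```

Emit:
{"method": "step_arm", "body": {"steps": [[[0,0,0,0,0,0],[0,0,0,0,0,0],[0,0,0,0,0,0],[0,0,0,0,0,0],[0,0,0,0,0,0],[0,0,0,0,0,0],[0,0,0,0,0,0],[0,0,0,0,0,0]]], "jaw": 255}}

```text
clock: 16.55
tool_pos: [0.5646, 0.2649, 0.0099]
orientation: [-180.0, 0.0, 160.3]
force: [-1.4, -1.7, 4.9]
opening: 0.0648
gripper_force: 30.0
```

Emit:
{"method": "step_arm", "body": {"steps": [[[0,0,-0.02,0,0,0],[0,0,-0.08,0,0,0],[0,0,-0.2,0,0,0],[0,0,-0.35,0,0,0],[0,0,-0.5,0,0,0],[0,0,-0.6,0,0,0],[0,0,-0.65,0,0,0],[0,0,-0.65,0,0,0],[0,0,-0.65,0,0,0],[0,0,-0.65,0,0,0],[0,0,-0.65,0,0,0]]]}}

```text
clock: 17.65
tool_pos: [0.5644, 0.2648, 0.0739]
orientation: [-179.9, -0.0, 160.3]
force: [-0.8, -0.1, -0.9]
opening: 0.0646
gripper_force: 29.9
```

```bash
python3 wt.py
```

```text
18.25 [0.56465031 0.26501144 0.0745733 ] 0.06436110412020626
[-0.08 -0.02 -1.17 -0.04 -0.01  0.  ] [0.49 0.4  0.39 0.02 0.03 0.02]
```

A weighs about 0.12 kg, so it is the lighter one. I'll set it down and go back for B.

Emit:
{"method": "step_arm", "body": {"steps": [[[0,0,0.08,0,0,0],[0,0,0.2,0,0,0],[0,0,0.35,0,0,0],[0,0,0.47,0,0,0],[0,0,0.55,0,0,0],[0,0,0.6,0,0,0],[0,0,0.63,0,0,0],[0,0,0.645,0,0,0],[0,0,0.65,0,0,0],[0,0,0.655,0,0,0],[0,0,0.655,0,0,0],[0,0,0.655,0,0,0]]]}}

```text
clock: 19.45
tool_pos: [0.5648, 0.2651, 0.0098]
orientation: [180.0, 0.0, 160.3]
force: [-1.8, -2.3, 6.7]
opening: 0.0643
gripper_force: 30.0
```

Emit:
{"method": "step_arm", "body": {"steps": [[[0,0,0,0,0,0],[0,0,0,0,0,0],[0,0,0,0,0,0],[0,0,0,0,0,0],[0,0,0,0,0,0],[0,0,0,0,0,0],[0,0,0,0,0,0]]], "jaw": 0}}

```text
clock: 20.15
tool_pos: [0.5646, 0.265, 0.009]
orientation: [-180.0, -0.0, 160.3]
force: [-1.1, -0.9, -0.1]
opening: 0.0877
gripper_force: 0.0
```

Emit:
{"method": "step_arm", "body": {"steps": [[[0,0,-0.1,0,0,0],[0,0,-0.4,0,0,0],[0,0,-0.8,0,0,0],[0,0,-1,0,0,0],[0,0,-1,0,0,0]]]}}

```text
clock: 20.65
tool_pos: [0.5666, 0.2664, 0.1138]
orientation: [179.7, 0.2, 160.4]
force: [-0.3, 0.2, 0.1]
opening: 0.0875
gripper_force: 0.0
```

Emit:
{"method": "step_arm", "body": {"steps": [[[0.1,-0.4,0,0,0,0],[0.2,-0.8,0,0,0,0],[0.2,-0.8,0,0,0,0]]]}}

```text
clock: 20.95
tool_pos: [0.5153, 0.1926, 0.1088]
orientation: [-179.9, -0.1, 160.2]
force: [1.3, -0.5, 0.0]
opening: 0.0876
gripper_force: 0.0
```

Emit:
{"method": "step_arm", "body": {"steps": [[[0.1,-0.4,0,0,0,0],[0.2,-0.7,0,0,0,0],[0.2,-0.77,0,0,0,0],[0.2,-0.77,0,0,0,0],[0.2,-0.77,0,0,0,0]]]}}

```text
clock: 21.45
tool_pos: [0.475, 0.1312, 0.1094]
orientation: [180.0, 0.0, 160.3]
force: [-0.1, 0.7, -0.3]
opening: 0.0877
gripper_force: 0.0
```

```bash
python3 - <<'E'
from h import *
o=get_obs(); print(o['clock'],o['tool_pos'],o['orientation'],o['force'],o['opening'])
im2,V=cloud('top'); save(im2[150:290,90:400],'t3.png',2.5)
f=V.reshape(-1,3)
for a,b in((.565,.265),(.474,.13)):
    t=f[(abs(f[:,2]-.046)<.006)]; t=t[np.hypot(t[:,0]-a,t[:,1]-b)<.045]
    if len(t)>9: print(len(t), cv2.minEnclosingCircle(np.ascontiguousarray(t[:,:2],dtype=np.float32)),t.mean(0),t[:,2].std())
E
```

```text
21.45 [0.47496634 0.1312242  0.10940955] [1.79956902e+02 4.17816345e-02 1.60336527e+02] [-0.05736808  0.69091325 -0.3018955 ] 0.08766897133343322
43 ((0.5819008350372314, 0.2789462208747864), 0.025114092975854874) [0.58481845 0.28222197 0.04632234] 0.0033235132333768627
79 ((0.46298345923423767, 0.13657239079475403), 0.029123738408088684) [0.45464575 0.13927017 0.04565617] 0.003162705806593379
```

View pics/t3.png

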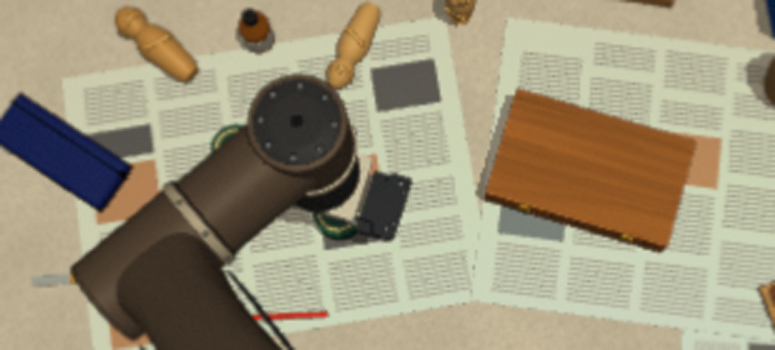

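The lid is shut (its middle is near (589,170) in the crop). Both tins are upright under the arm, and everything else is in place. Next I'll grasp B.

Emit:
{"method": "step_arm", "body": {"steps": [[[0,0,0.25,0,0,0],[0,0,0.5,0,0,0],[0,0,0.7,0,0,0],[0,0,0.85,0,0,0],[0,0,0.95,0,0,0],[0,0,0.99,0,0,0],[0,0,1,0,0,0],[0,0,1,0,0,0]]]}}

```text
clock: 22.3
tool_pos: [0.4746, 0.131, 0.0094]
orientation: [180.0, 0.0, 160.4]
force: [-0.4, 0.2, 0.9]
opening: 0.0875
gripper_force: 0.0
```

Emit:
{"method": "step_arm", "body": {"steps": [[[0,0,0,0,0,0],[0,0,0,0,0,0],[0,0,0,0,0,0],[0,0,0,0,0,0],[0,0,0,0,0,0],[0,0,0,0,0,0],[0,0,0,0,0,0],[0,0,0,0,0,0]]], "jaw": 255}}

```text
clock: 23.1
tool_pos: [0.4744, 0.1308, 0.0095]
orientation: [180.0, 0.0, 160.3]
force: [-1.0, -0.7, 5.2]
opening: 0.0658
gripper_force: 30.0
```

Emit:
{"method": "step_arm", "body": {"steps": [[[0,0,-0.02,0,0,0],[0,0,-0.08,0,0,0],[0,0,-0.2,0,0,0],[0,0,-0.35,0,0,0],[0,0,-0.55,0,0,0],[0,0,-0.75,0,0,0],[0,0,-0.9,0,0,0],[0,0,-1,0,0,0],[0,0,-1,0,0,0],[0,0,-1,0,0,0]]]}}

```text
clock: 24.1
tool_pos: [0.4738, 0.1305, 0.1086]
orientation: [-180.0, -0.0, 160.3]
force: [-1.1, 0.8, -3.8]
opening: 0.0655
gripper_force: 30.0
```

```bash
python3 - <<'E'
from h import *
o=get_obs(); print(o['clock'],o['tool_pos'],o['force'],o['opening'])
im2,V=cloud('top'); c=V[170:265,270:385].reshape(-1,3); t=c[abs(c[:,2]-.06)<.007]
r=cv2.minAreaRect(np.ascontiguousarray(t[:,:2],dtype=np.float32)); print(r)
d=np.array(r[0])-o['tool_pos'][:2]; print('tool x,y',-(d@[.942,-.335]), d@[.335,.942])
E
```

```text
24.1 [0.47375477 0.1304597  0.10861019] [-1.11064711  0.7659     -3.788522  ] 0.06553878752771981
((0.5154811143875122, -0.20531029999256134), (0.2506411373615265, 0.1544891595840454), 70.46038055419922)
tool x,y -0.1517891606630979 -0.3023170125481278
```

Emit:
{"method": "step_arm", "body": {"steps": [[[0,-0.03,-0.05,0,0,0],[-0.04,-0.1,-0.15,0,0,0],[-0.12,-0.25,-0.3,0,0,0],[-0.22,-0.45,-0.42,0,0,0],[-0.35,-0.7,-0.48,0,0,0],[-0.5,-1,-0.5,0,0,0]]]}}

```text
clock: 24.75
tool_pos: [0.4882, 0.0188, 0.1606]
orientation: [179.9, 0.1, 160.4]
force: [0.8, 0.3, -3.0]
opening: 0.0656
gripper_force: 30.0
```

Emit:
{"method": "step_arm", "body": {"steps": [[[-0.13,-0.25,0,0,0,0],[-0.25,-0.5,0,0,0,0],[-0.38,-0.75,0,0,0,0],[-0.5,-1,0,0,0,0]]]}}

```text
clock: 25.15
tool_pos: [0.5009, -0.0931, 0.1596]
orientation: [-180.0, 0.0, 160.3]
force: [-1.4, 0.5, -1.8]
opening: 0.0652
gripper_force: 30.0
```

Emit:
{"method": "step_arm", "body": {"steps": [[[-0.13,-0.25,0,0,0,0],[-0.25,-0.5,0,0,0,0],[-0.37,-0.72,0,0,0,0],[-0.45,-0.88,0,0,0,0],[-0.5,-0.97,0,0,0,0],[-0.52,-1,0,0,0,0],[-0.52,-1,0,0,0,0],[-0.52,-1,0,0,0,0],[-0.52,-1,0,0,0,0],[-0.52,-1,0,0,0,0],[-0.52,-1,0,0,0,0],[-0.52,-1,0,0,0,0]]]}}

```text
clock: 26.35
tool_pos: [0.5164, -0.2027, 0.1591]
orientation: [180.0, 0.0, 160.4]
force: [-0.2, 0.6, -2.9]
opening: 0.0656
gripper_force: 30.0
```

```bash
python3 wt.py; python3 - <<'E'
from h import *
o=get_obs(); print(o['clock'],o['tool_pos'],o['qvel'],o['gripper_force'])
im,W=cloud('scene'); save(im[60:340,80:480],'s3.png',1.9)
E
```

```text
26.95 [ 0.51632117 -0.20305139  0.15904892] 0.06561315554268166
[ 0.03  0.12 -2.85 -0.05 -0.01 -0.01] [0.34 0.45 0.56 0.03 0.02 0.03]
26.95 [ 0.51632117 -0.20305139  0.15904892] [ 0.0266268  -0.05065486  0.04422916 -0.05857616  0.16212069  0.09043794] 29.99911949504167
```

View pics/s3.png

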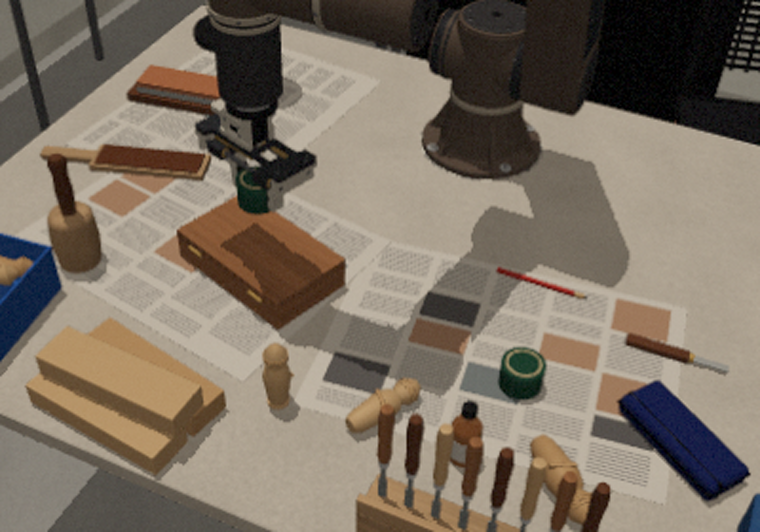

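The picture shows the heavier tin held level at (255,190) above the shut box. The lighter tin stands upright on the table at (522,372), and everything else is in place.

```bash
python3 -c "
from plant import *
print(close_job())"
```

```text
the job is handed in; nothing more can be done
None
```

The job is handed in at about 27 s of the 72 s: the lid is shut, the heavier tin (about 0.30 kg) is held level and still over the middle of the box, and the lighter tin (about 0.12 kg) stands upright on the table; the hand-in returned no verdict.

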